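Find the stamped lunch tins and send them to the serving strip

TASK

Two identical white lunch-tin stacks stand against the low rail of the serving board, and one of them has a round stamp on its underside: with the fingertips, tip the left-hand stack (the robot's own left) up towards the robot over its edge at the low rail until it leans on the rest bar and its underside shows on the far side, hold it there a moment and let it follow the fingers back down flat, then do the same with the right-hand stack. Then push the stamped stack straight away from the rail until it stands wholly on the dark strip, roughly square to it, and leave the other stack upright at the rail. Push and tip only: lift no stack off the board, topple none, and leave everything else where it is.

Things in the scene. Friction and masses are not known exactly. Their poses are not given: they have to be found in the camera images.
- tins_stamped: White clipped three-tier lunch-tin stack, a rigid block 120 x 120 x 90 mm high, 0.45 kg, flat sides. Heavy cool block in the base: falls back flat if tipped less than 1.3 rad. Origin: centre of the underside; z up, x from rail to strip. Starts 2-10 mm from the rail, square within 0.05 rad, 128 +-12 mm left or right of the board's middle. Underside: black ring stamp, 104 mm, round a dot.
- tins_plain: White clipped three-tier lunch-tin stack, a rigid block 120 x 120 x 90 mm high, 0.45 kg, flat sides. Heavy cool block in the base: falls back flat if tipped less than 1.3 rad. Origin: centre of the underside; z up, x from rail to strip. Starts 2-10 mm from the rail, square within 0.05 rad, 128 +-12 mm left or right of the board's middle. Underside: blank white; otherwise identical.
- tins_stamped_near (a point): Middle of the bottom edge on the rail side of the stamped stack.
- tins_stamped_far (a point): Middle of the bottom edge on the strip side of the stamped stack.
- tins_plain_near (a point): Middle of the bottom edge on the rail side of the blank stack.
- tins_plain_far (a point): Middle of the bottom edge on the strip side of the blank stack.
- board: Fixed plywood board, x -205 to 155, y +-230, top at z 8 mm. Origin on the shelf; x away from the robot, y to its left. Flat rail along y, 4 mm above the board, 12 wide, inner face at x -125. Steel rest bar along y at x -195, 12 thick, top at z 35. A stack pushed close under its top edge tips over its rail-side bottom edge (which creeps up to 10 mm off the rail) and meets the bar at about 1.2 rad; pushed lower it may jam.
- strip (a point): Centre, on the board's top, of the dark wooden strip inlaid flush in the board: 150 mm wide (x) by 460 mm long (y), at x = 75 mm, y = 0 in the board's frame; same axes as the board.
- jar: Bystander: small amber glass jar, 38 mm across, 70 mm high, standing on the board between the two stacks. Origin: centre of its underside.
- spoon: Bystander: short wooden spoon, 150 mm long, lying on the board along x in the middle of the strip. Origin: under its middle.
- percolator: Bystander: steel camping percolator, 110 mm across, 190 mm high, on the shelf to the right of the board. Origin: centre of its underside.
- saucepan: Bystander: small enamel saucepan, 140 mm across, 70 mm high, with a 130 mm handle, on the shelf to the left of the board. Origin: centre of its underside.
- funnel: Bystander: yellow silicone funnel, 90 mm across, 85 mm high, mouth down, on the shelf right of the board and farther off. Origin: centre of its mouth.
- mug: Bystander: white mug, 76 mm across, 85 mm high, on the shelf to the left of the board. Origin: centre of its underside.
Mind the look-alikes: they are no part of the job. What is shaped like the tins_stamped but green or purple is not meant.

How it is judged:
On the way, in this order (a step that is already met when the one before it is completed fails the run):
1. the left-hand stack is tipped up towards the robot by more than 1.05 rad, its rail-side edge on the board, for 0.3 s (((y of tins_stamped in the frame of board above 0 m and angle between tins_stamped's own z axis and vertical above 1.05 rad and height (world z) of tins_stamped_far above 0.09 m and height (world z) of tins_stamped_near below 0.03 m) or (y of tins_plain in the frame of board above 0 m and angle between tins_plain's own z axis and vertical above 1.05 rad and height (world z) of tins_plain_far above 0.09 m and height (world z) of tins_plain_near below 0.03 m))), for 0.3 s.
2. the right-hand stack is tipped likewise, with the left-hand one back down (((y of tins_stamped in the frame of board below 0 m and angle between tins_stamped's own z axis and vertical above 1.05 rad and height (world z) of tins_stamped_far above 0.09 m and height (world z) of tins_stamped_near below 0.03 m) or (y of tins_plain in the frame of board below 0 m and angle between tins_plain's own z axis and vertical above 1.05 rad and height (world z) of tins_plain_far above 0.09 m and height (world z) of tins_plain_near below 0.03 m)) and ((y of tins_stamped in the frame of board above 0 m and angle between tins_stamped's own z axis and vertical below 0.1 rad) or (y of tins_plain in the frame of board above 0 m and angle between tins_plain's own z axis and vertical below 0.1 rad))), for 0.3 s.
At the end, for the whole second after the job is handed in: The stamped stack stands flat and at rest with its centre within 20 mm of the strip's centre line, inside the strip's ends and within 0.4 rad of square; the blank stack stands flat and at rest within about 40 mm of the rail (angle between each of tins_stamped, tins_plain's own z axis and vertical below 0.08 rad and linear speed of each of tins_stamped, tins_plain below 0.01 m/s and height (world z) of each of tins_stamped_near, tins_plain_near below 0.014 m and x of tins_stamped in the frame of strip between -0.02 and 0.02 m and y of tins_stamped in the frame of strip between -0.18 and 0.18 m and angle between the x axis of tins_stamped and the x axis of board, either way round below 0.4 rad and x of tins_plain in the frame of board between -0.085 and -0.025 m); the robot touches nothing.
It fails at once if a stack is lifted: its rail-side bottom edge is more than 25 mm above the board (height (world z) of any of tins_stamped_near, tins_plain_near above 0.033 m).
It fails at once if a stack is toppled (tilt over 1.5 rad) (angle between any of tins_stamped, tins_plain's own z axis and vertical above 1.5 rad).
It fails at once if a bystander is moved by more than 25 mm (distance of any of jar, spoon, percolator, saucepan, funnel, mug from where it was at the start of the episode above 0.025 m).
It also fails if it takes over 72 s, if anything falls off the work surface, if the arm or the gripper's body presses on something with over 40 N, if the wrist force passes 120 N, or if a joint passes its speed limit or range.

ROBOT

A 6-joint arm with a two-finger parallel gripper is mounted at the origin on the work surface. World frame = base frame: x ahead of the robot, y to its left, z up, the work surface at z = 0. Lengths are in m, angles in rad, forces in N, time in s.
With the tool pointing down it reaches from about 0.35 to 0.775 m from the base axis. Payload 7.3 kg.
Tool frame: the origin (TCP) lies at the centre of the arm's flange, where the gripper is bolted on; the fingertips stand 178 mm ahead of it and the grasp point (between the pads) lies 159 mm ahead of it; x points along the fingers, y is the direction in which the jaws open and shut, and the axes are right-handed (so a half turn about x gives the same grasp; the last joint's range is limited). The gripper opens to 92 mm and grips with 3 to 60 N. Pads are 19 mm wide; open, the fingers measure 130 mm over their backs; the gripper's body (75 mm by 190 mm) begins 47 mm behind the grasp point.
Start: joints at [-1.383, 0.342, 1.524, -0, 1.275, -0.146], TCP at [0.172, -0.496, 0.405] pointing down, gripper open.
Joint ranges: [-2.53, 2.53], [-0.77, 2.02], [0.04, 2.7], [-1, 4.14], [0.28, 2.66], [-3.11, 3.11]. Speed limits (rad/s): [2.57, 2.57, 3.14, 3.14, 3.14, 3.14].

INTERFACE

Orientations are given as [roll, pitch, yaw] about the fixed x, y, z axes, in that order (R = Rz(yaw) Ry(pitch) Rx(roll)).
In Python, from cell import readout, cams, workorder gives the robot as it stands.
- The arm moves only by the shell command python3 -m inch 'ROWS' [FORCE]. ROWS is text: rows parted by semicolons, each of 5 numbers parted by spaces: the shift along the world's x, y, z in mm, then the turn about the world's z in rad, then the opening, from 0 (shut) to 1 (fully open). A call has 1 to 8 rows; each row shifts and turns the commanded pose from where the row before left it; what a row does not reach is not made up. A row lasts 1/12 s, in which the tool goes at most 41.7 mm and 7.16 degrees, less where a joint would pass 70% of its speed; a pose out of reach is approached as far as the arm can. A call is refused whole if a number of a shift passes 41.7 or a number of a turn 0.125, either way. A call with a gripper value outside its range is refused whole. The fingers move at their own pace and stop on an object; FORCE is the grip in N (left out, the last holds). Time passes only in rows, so rows that do not move let the fingers close. It gives the time, the measured TCP pose, the force and the opening at its end, in the units of the state.
- readout.observe(): the state, without advancing time (a new reading comes with each control period).
- cams.read_camera(name): name is "scene" or "top" or "wrist"; returns a dict with "color" (384x512x3 uint8, red, green, blue), "fx", "fy", "cx", "cy" (pixels), "dist_coeffs" ([k1, k2, p1, p2, k3] as OpenCV has them; the pictures are not rectified), "world_to_cam" (4x4, takes a point from world to camera coordinates); the wrist camera has in their place "T_tool_cam" (4x4, takes a point from camera to tool coordinates, whose origin is the TCP and whose axes are the tool frame's). Camera axes: x right, y down, z forward; pixel columns grow to the right and rows downward; lengths in m; the calibration is good to about 2 mm. A picture is of the moment at which its call begins: read the wrist's pose just before it. There is no depth.
- workorder.hand_in(): hands the job in, once; it reports no verdict.
The state is a dict: "time": time; "qpos": joint angles; "qvel": joint speeds; "joint_efforts": joint torques, N m; "tool_pos": TCP position; "tool_rot": TCP orientation; "contact_force": force on the tool from outside, world axes, zero at the start; "torque": the same for the moment, N m; "opening": finger opening in m.
Only numpy, scipy, OpenCV 4.12 (cv2) and the standard library are available. Lean on these libraries where they do the work, as an engineer would, in place of code of your own. Each camera call takes 0.05 s, during which the arm holds its last target.

## Working session

There is one attempt and no reset: what is moved stays moved. The work goes in short steps, Python scripts to look and compute and a shell command to move; the robot and the scene stay as the last step left them, time stands still between calls to the robot, and variables do not carry over. Pictures are saved under pics/ and viewed, and the job is handed in when it is done.

```bash
ls; mkdir -p pics; python3 - <<'E'
from cell import readout,cams
import cv2
s=readout.observe();print(s)
for n in ["scene","top","wrist"]:
    c=cams.read_camera(n);cv2.imwrite(f"pics/{n}0.png",c["color"][:,:,::-1])
    print(n,[c[k] for k in ("fx","fy","cx","cy","dist_coeffs")]);print(c.get("world_to_cam",c.get("T_tool_cam")))
E
```

```text
pics
{'time': 0.0, 'qpos': array([-1.38294849e+00,  3.42694582e-01,  1.52501290e+00, -2.22261432e-05,
        1.27542381e+00, -1.45974909e-01]), 'qvel': array([-0.00044907,  0.00022265,  0.00155981, -0.00060395, -0.00086798,
        0.00228339]), 'joint_efforts': array([ 1.15407292e-03, -4.31245351e+01, -2.44221497e+01,  7.18621491e-02,
        5.59580291e-02, -1.23107361e-04]), 'tool_pos': array([ 0.17202361, -0.49586554,  0.40406081]), 'tool_rot': array([-1.70295891,  1.56925753,  1.77246297]), 'contact_force': array([-0.06155961, -0.4612535 , -0.03356075]), 'torque': array([-0.0109523 ,  0.01213533, -0.05030307]), 'opening': 0.09168216242456069}
scene [397.49087324343316, 397.49087324343316, 258.57962721160277, 191.40935591799968, array([-0.11142346,  0.        ,  0.        ,  0.        ,  0.        ])]
[[-0.39602359  0.91822067  0.0060098   0.07675016]
 [ 0.58472405  0.25722389 -0.76937225 -0.26847043]
 [-0.70799937 -0.30117549 -0.63877243  1.59188216]
 [ 0.          0.          0.          1.        ]]
top [468.1318353590786, 468.1318353590786, 254.27791364194007, 189.13518178050234, array([-0.17459768,  0.        ,  0.        ,  0.        ,  0.        ])]
[[ 0.02025945 -0.99973626  0.01081535  0.07461871]
 [-0.99117289 -0.02150116 -0.13082046  0.44437551]
 [ 0.1310185  -0.00806953 -0.99134708  1.72976919]
 [ 0.          0.          0.          1.        ]]
wrist [265.98155400292677, 265.98155400292677, 253.99171220645547, 193.1341174597841, array([-0.05762643,  0.        ,  0.        ,  0.        ,  0.        ])]
[[ 8.38726413e-04 -3.09855586e-01  9.50783262e-01  2.12460086e-02]
 [ 9.99999631e-01  4.38097877e-04 -7.39368326e-04 -1.59218688e-04]
 [-1.87438723e-04  9.50783531e-01  3.09855839e-01 -8.36911158e-02]
 [ 0.00000000e+00  0.00000000e+00  0.00000000e+00  1.00000000e+00]]
```

View pics/top0.png

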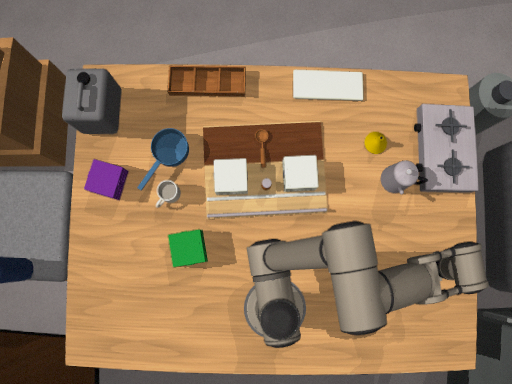

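View pics/scene0.png

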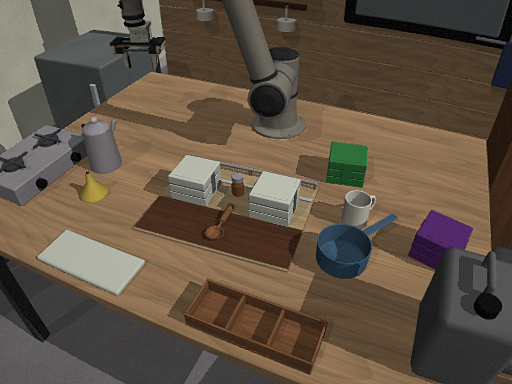

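View pics/wrist0.png

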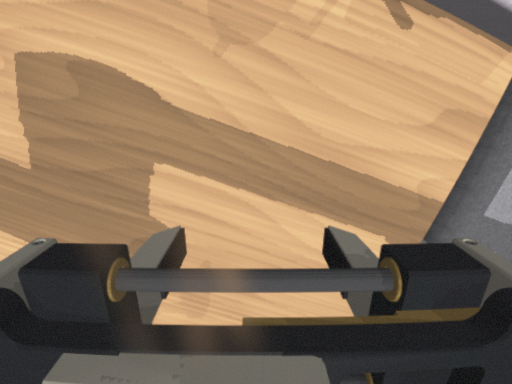

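The top view shows the two white stacks at about (230,176), the left one, and (300,172), the right one. The jar is between them at (266,184), the spoon at (263,145) and the dark strip at rows 122–163. The green block (187,248), purple block (106,179) and white tray (328,85) are look-alikes or bystanders. Next I'll measure.

```bash
cat > h.py <<'E'
import numpy as np,cv2
from cell import readout,cams
def K(c): return np.array([[c["fx"],0,c["cx"]],[0,c["fy"],c["cy"]],[0,0,1.]])
def cast(c,px,z):
    W=c["world_to_cam"];R,t=W[:3,:3],W[:3,3]
    u=cv2.undistortPoints(np.array(px,float).reshape(-1,1,2),K(c),c["dist_coeffs"]).reshape(-1,2)
    d=np.c_[u,np.ones(len(u))]@R; o=-R.T@t
    return o+d*((z-o[2])/d[:,2])[:,None]
def proj(c,P):
    W=c["world_to_cam"]
    return cv2.projectPoints(np.array(P,float).reshape(-1,3),cv2.Rodrigues(W[:3,:3])[0],W[:3,3],K(c),c["dist_coeffs"])[0].reshape(-1,2)
def stacks(c,z=0.098,box=(190,110,345,225)):
    im=c["color"].astype(int);m=((im.min(2)>150)&(im.max(2)-im.min(2)<40)).astype(np.uint8)
    k=np.zeros_like(m);x0,y0,x1,y1=box;k[y0:y1,x0:x1]=m[y0:y1,x0:x1]
    k=cv2.morphologyEx(k,cv2.MORPH_OPEN,np.ones((5,5)))
    out=[]
    for q in cv2.findContours(k,0,1)[0]:
        if cv2.contourArea(q)<300: continue
        P=cast(c,q.reshape(-1,2),z)[:,:2].astype(np.float32)
        out.append((cv2.minAreaRect(P*1000),cv2.contourArea(q),cv2.boundingRect(q)))
    return out
def strip(c,z=0.008):
    im=c["color"].astype(int);m=((im[...,0]<110)&(im[...,0]>im[...,2]+15)).astype(np.uint8)
    k=np.zeros_like(m);k[110:225,190:345]=m[110:225,190:345]
    k=cv2.morphologyEx(k,cv2.MORPH_OPEN,np.ones((5,5)))
    q=max(cv2.findContours(k,0,1)[0],key=cv2.contourArea)
    P=cast(c,q.reshape(-1,2),z)
    return cv2.boundingRect(q),q.reshape(-1,2),P
E
python3 - <<'E'
from h import *
c=cams.read_camera("top")
for s in stacks(c):print(s)
b,q,P=strip(c);print(b)
# strip far edge
for n,pt in dict(farL=q[np.argmin(q@[1,1])],farR=q[np.argmax(q@[1,-1])],nearL=q[np.argmin(q@[1,-1])],nearR=q[np.argmax(q@[1,1])]).items(): print(n,pt,cast(c,pt,0.008))
im=c["color"][100:230,180:350,::-1]
cv2.imwrite("pics/topc.png",cv2.resize(im,None,fx=4.5,fy=4.5,interpolation=2))
E
```

```text
(((483.572998046875, 173.76922607421875), (117.48444366455078, 116.53880310058594), 1.308232307434082), 985.0, (214, 159, 33, 33))
(((500.3783264160156, -82.40077209472656), (117.97453308105469, 120.56673431396484), 1.4425032138824463), 994.0, (284, 156, 34, 33))
(263, 125, 60, 37)
farL [266 125] [[0.69778025 0.04330243 0.008     ]]
farR [321 138] [[ 0.65145086 -0.17139141  0.008     ]]
nearL [265 161] [[0.55517758 0.04484022 0.008     ]]
nearR [322 158] [[ 0.57228021 -0.17505407  0.008     ]]
```

View pics/topc.png

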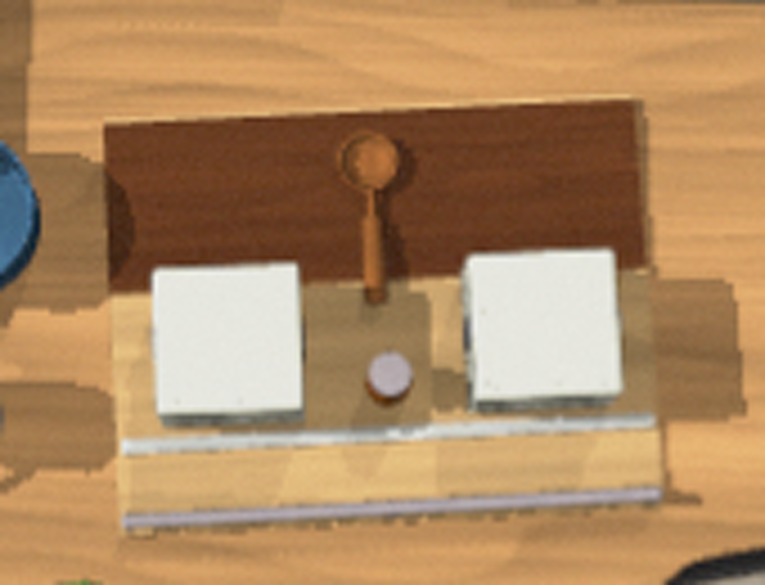

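```bash
python3 - <<'E'
from h import *
from scipy.spatial.transform import Rotation as Ro
c=cams.read_camera("top")
f=lambda l:np.array(l,float)/4.5+[180,100]-0.4
n=["fL","fR","nR","nL"]
P=cast(c,f([(105,125),(638,100),(646,268),(110,292)]),0.008)
print(P.round(4)); d=(P[0]+P[3]-P[1]-P[2]);yaw=np.arctan2(-d[0],d[1]);print("yaw",yaw,np.linalg.norm(P[0]-P[1]),np.linalg.norm(P[0]-P[3]))
C=P.mean(0)[:2];R=np.array([[np.cos(yaw),-np.sin(yaw)],[np.sin(yaw),np.cos(yaw)]])
B=C-R@[.075,0];print("strip",C,"board",B)
for s in stacks(c,0.098):print("stack in board",R.T@(np.array(s[0][0])/1000-B),"far mid",np.array(s[0][0])/1000+R@[.06,0])
print("rail px", proj(c,[list(B+R@[-.131,y])+[.012] for y in(.22,-.22)])-[180,100], "jar",R.T@(cast(c,f([390,372]),.078)[0,:2]-B))
s=readout.observe();M=Ro.from_euler('xyz',s["tool_rot"]).as_matrix();print(M.round(3))
t=cast(c,f([(371,160)]),0.012);print("spoon",t)
cc=cams.read_camera("scene");im=cc["color"][130:280,120:330,::-1];cv2.imwrite("pics/scc.png",cv2.resize(im,None,fx=3.8,fy=3.8,interpolation=2))
print("scene strip corners px",(proj(cc,P)-[120,130])*3.8)
E
```

```text
[[ 0.6831  0.2881  0.008 ]
 [ 0.7166 -0.1732  0.008 ]
 [ 0.5679 -0.1795  0.008 ]
 [ 0.5366  0.2782  0.008 ]]
yaw 0.07041897974073238 0.46248045677503147 0.14683720795189362
strip [0.62601324 0.05338147] board [0.55119912 0.04810441]
stack in board [-0.05862     0.13011082] far mid [0.543421   0.17798987]
stack in board [-0.05912312 -0.12679926] far mid [ 0.56099552 -0.07831889]
rail px [[ 27.96217131  98.5880417 ]
 [143.60467745  92.9502469 ]] jar [-0.08897484 -0.0008718 ]
[[-0.     0.328 -0.945]
 [ 0.001 -0.945 -0.328]
 [-1.    -0.001 -0.   ]]
spoon [[0.65578097 0.05806017 0.012     ]]
scene strip corners px [[631.31030467 527.47830334]
 [ 44.15373336 364.93980683]
 [147.74964907 246.94929075]
 [687.28584532 381.84677785]]
```

View pics/scc.png

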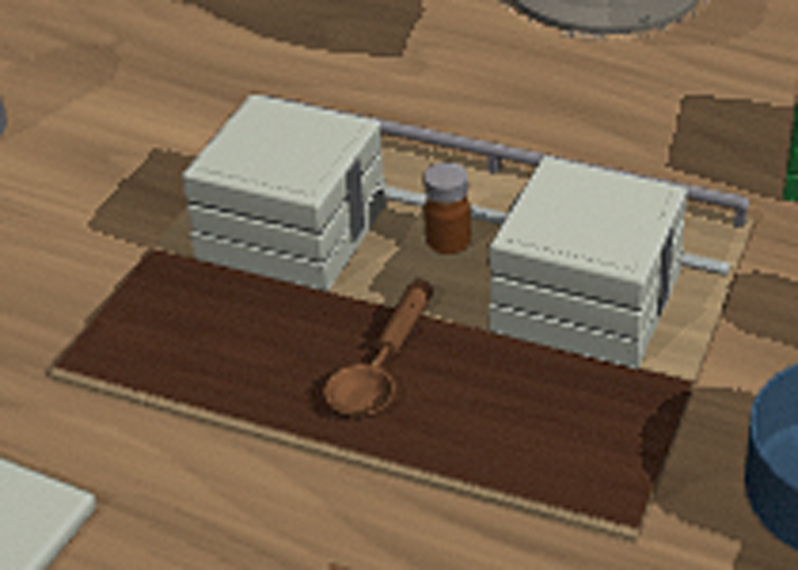

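The strip corners agree between the two views. The board origin is about (0.551, 0.048) with yaw 0.070. I'll move to the far side of the left stack.

```bash
python3 -m inch '20 34 0 -0.044 0.5;20 34 0 -0.044 0.5;20 34 0 -0.044 0.5;20 34 0 -0.044 0.5;20 34 0 -0.044 0.5;20 34 0 -0.044 0.5;20 34 0 0 0.5'
python3 -m inch '20 34 0 0 0.5;20 34 0 0 0.5;20 34 0 0 0.5;20 34 0 0 0.5;20 34 0 0 0.5;20 34 0 0 0.5;20 34 0 0 0.5'
python3 -m inch '22 34 0 0 0.5;22 34 0 0 0.5;22 34 0 0 0.5;22 34 0 0 0.5;22 34 0 0 0.5;21 31 0 0 0.5;0 0 0 0 0.5;0 0 0 0 0.5'
```

```text
time: 0.88
tool_pos: [0.3124, -0.2563, 0.4049]
tool_rot: [2.238, 1.57, -0.837]
contact_force: [1.8, 0.2, -0.7]
opening: 0.0492
time: 1.47
tool_pos: [0.4526, -0.018, 0.4049]
tool_rot: [2.584, 1.57, -0.488]
contact_force: [1.2, -0.9, 0.2]
opening: 0.0455
time: 2.13
tool_pos: [0.5834, 0.1827, 0.4035]
tool_rot: [0.19, 1.569, -2.879]
contact_force: [-0.5, 0.1, 0.5]
opening: 0.0459
```

```bash
python3 -m inch '0 -2 -35 0 0.5;0 0 -35 0 0.5;0 0 -35 0 0.5;0 0 -32 0 0.5;0 0 0 0 0.5'
python3 - <<'E'
from h import *
from scipy.spatial.transform import Rotation as Ro
s=readout.observe();print(Ro.from_euler('xyz',s["tool_rot"]).as_matrix()[:,1],s["contact_force"],s["tool_pos"])
cc=cams.read_camera("scene");im=cc["color"][60:280,120:390,::-1];cv2.imwrite("pics/s1.png",cv2.resize(im,None,fx=2.7,fy=2.7,interpolation=2))
E
```

```text
time: 2.55
tool_pos: [0.5805, 0.1773, 0.2616]
tool_rot: [0.136, 1.558, -2.937]
contact_force: [-1.0, -0.0, -0.8]
opening: 0.0458
[ 0.06842397 -0.99765487  0.00170987] [-0.98558778 -0.04743036 -0.77921924] [0.58054563 0.1773177  0.26159145]
```

View pics/s1.png

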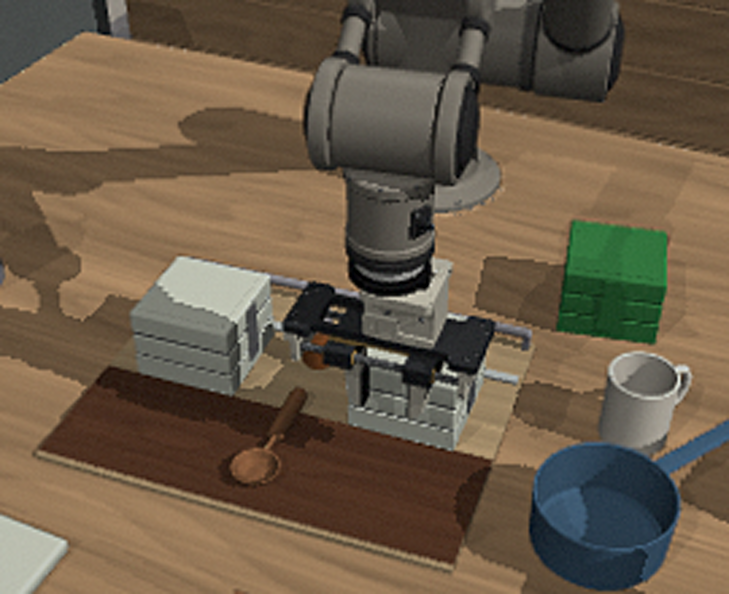

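The fingers stand in front of the left stack's far face and clear the jar. I'll close in until they touch.

```bash
python3 -m inch '-7 0 2 0 0.5;-7 -1 0 0 0.5;-5 0 0 0 0.5;0 0 0 0 0.5'
python3 -m inch '-5 0 0 0 0.5;0 0 0 0 0.5'
python3 -m inch '-5 -1 0 0 0.5;0 0 0 0 0.5'
python3 -m inch '-5 0 0 0 0.5;0 0 0 0 0.5'
```

```text
time: 2.93
tool_pos: [0.5632, 0.178, 0.2719]
tool_rot: [-3.063, 1.568, 0.149]
contact_force: [0.3, 0.5, 0.8]
opening: 0.0459
time: 3.1
tool_pos: [0.5584, 0.1781, 0.2706]
tool_rot: [-3.132, 1.57, 0.08]
contact_force: [0.5, 0.6, -0.5]
opening: 0.0456
time: 3.27
tool_pos: [0.5537, 0.177, 0.2701]
tool_rot: [-3.056, 1.57, 0.155]
contact_force: [0.4, -0.0, 0.5]
opening: 0.0459
time: 3.43
tool_pos: [0.5487, 0.177, 0.2699]
tool_rot: [2.88, 1.57, -0.192]
contact_force: [-0.3, 0.9, 0.5]
opening: 0.0461
```

```bash
python3 -m inch '-4 0 -3 0 0.5;0 0 0 0 0.5'
python3 -m inch '-4 0 0 0 0.5;0 0 0 0 0.5'
python3 -m inch '-4 0 0 0 0.5;0 0 0 0 0.5'
```

```text
time: 3.6
tool_pos: [0.5462, 0.1771, 0.2678]
tool_rot: [-3.109, 1.564, 0.103]
contact_force: [7.2, -0.0, 2.4]
opening: 0.0459
time: 3.77
tool_pos: [0.5438, 0.177, 0.2694]
tool_rot: [-3.129, 1.557, 0.083]
contact_force: [12.9, -1.4, 7.5]
opening: 0.0456
time: 3.93
tool_pos: [0.5414, 0.1769, 0.271]
tool_rot: [-3.128, 1.551, 0.083]
contact_force: [16.9, 0.0, 11.0]
opening: 0.0463
```

```bash
python3 -m inch '-3 0 8 0 0.5;-5 -1 7 0 0.5;-6 0 7 0 0.5;0 0 0 0 0.5'
python3 - <<'E'
from h import *
cc=cams.read_camera("scene");im=cc["color"][60:280,120:390,::-1];cv2.imwrite("pics/s2.png",cv2.resize(im,None,fx=2.7,fy=2.7,interpolation=2))
E
```

```text
time: 4.27
tool_pos: [0.5246, 0.1759, 0.292]
tool_rot: [3.14, 1.56, 0.069]
contact_force: [8.9, -0.8, 7.1]
opening: 0.0458
```

View pics/s2.png

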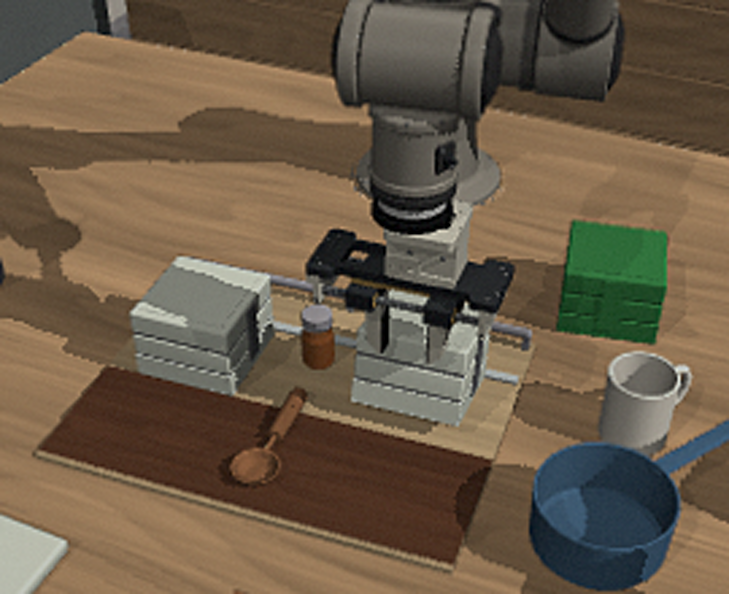

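The stack is tipping cleanly, with its bottom far edge off the board. I'll carry on along the arc.

```bash
python3 -m inch '-7 0 7 0 0.5;-7 -1 6 0 0.5;-8 -1 5 0 0.5;-8 0 5 0 0.5;-9 -1 4 0 0.5;-9 -1 4 0 0.5;0 0 0 0 0.5'
python3 -m inch '-9 0 3 0 0.5;-9 -1 3 0 0.5;-10 -1 2 0 0.5;0 0 0 0 0.5'
python3 - <<'E'
from h import *
cc=cams.read_camera("scene");im=cc["color"][60:280,120:390,::-1];cv2.imwrite("pics/s3.png",cv2.resize(im,None,fx=2.7,fy=2.7,interpolation=2))
E
```

```text
time: 4.9
tool_pos: [0.4753, 0.1721, 0.3224]
tool_rot: [-3.065, 1.564, 0.146]
contact_force: [5.5, -0.1, 10.6]
opening: 0.046
time: 5.23
tool_pos: [0.4464, 0.1701, 0.3294]
tool_rot: [-3.032, 1.567, 0.18]
contact_force: [3.0, 0.8, 10.0]
opening: 0.0456
```

View pics/s3.png

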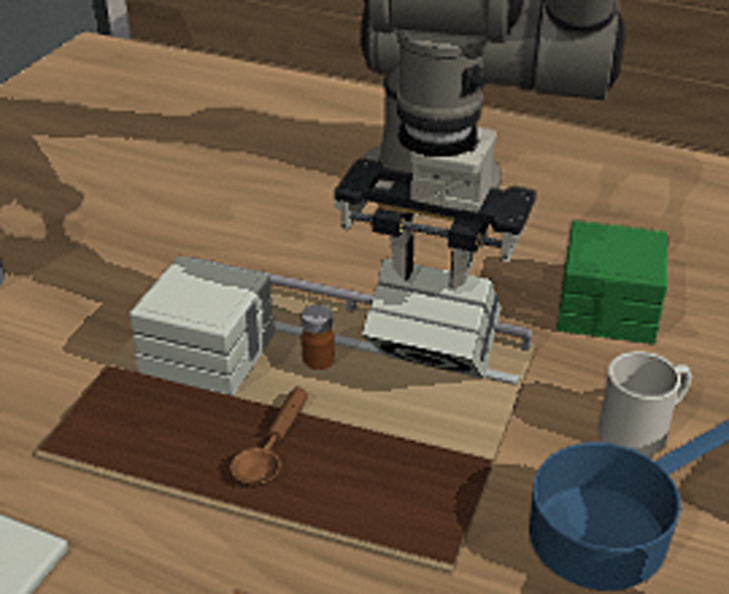

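The underside shows black, so the left stack looks like the stamped one. I'll continue until it leans on the bar.

```bash
python3 -m inch '-9 -1 2 0 0.5;-9 0 1 0 0.5;-9 -1 0 0 0.5;-9 -1 0 0 0.5;0 0 0 0 0.5'
python3 -m inch '-6 0 -1 0 0.5;-5 -1 -1 0 0.5;0 0 0 0 0.5'
python3 - <<'E'
from h import *
cc=cams.read_camera("scene");im=cc["color"][60:280,120:390,::-1];cv2.imwrite("pics/s4.png",cv2.resize(im,None,fx=2.7,fy=2.7,interpolation=2))
E
```

```text
time: 5.7
tool_pos: [0.4089, 0.1668, 0.3302]
tool_rot: [0.145, 1.568, -2.927]
contact_force: [0.0, 0.7, 1.0]
opening: 0.046
time: 5.95
tool_pos: [0.399, 0.1659, 0.3283]
tool_rot: [0.139, 1.569, -2.933]
contact_force: [-0.7, -0.7, 1.4]
opening: 0.0456
```

View pics/s4.png

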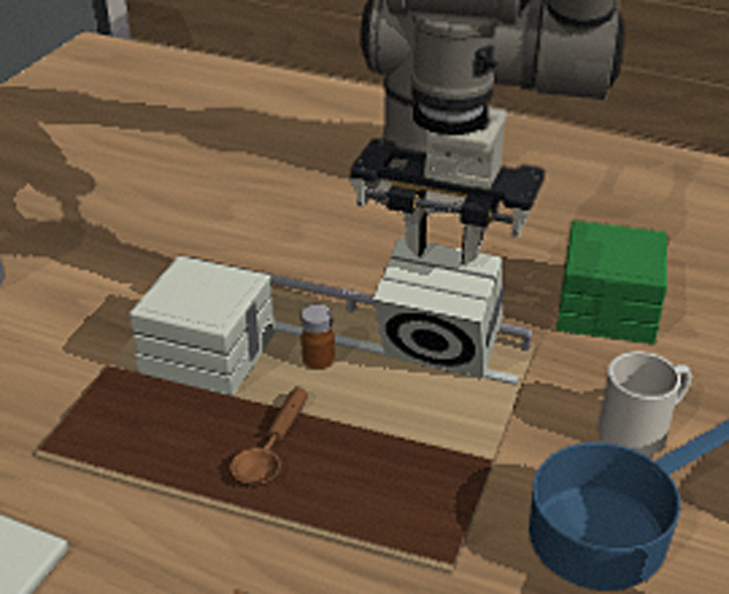

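The stamp (ring and dot) is clear at crop (430,335). Next I'll work out the tilt from the ring's centre.

```bash
python3 - <<'E'
from h import *
cc=cams.read_camera("scene")
im=cc["color"][130:210,240:330,::-1];cv2.imwrite("pics/s5.png",cv2.resize(im,None,fx=7,fy=7,interpolation=2))
# predicted pixels for tilt, rail-edge mid at pivot
y=0.0704;R=np.array([[np.cos(y),-np.sin(y)],[np.sin(y),np.cos(y)]]);B=np.array([.5512,.0481])
for px in (-.125,-.118):
  for th in (1.0,1.1,1.2):
    P=[list(B+R@[px+.12*a*np.cos(th),.130+b])+[.008+.12*a*np.sin(th)] for a,b in((0,-.06),(0,.06),(1,.06),(1,-.06),(.5,0))]
    print(px,th,((proj(cc,P)-[240,130])*7).round().tolist())
E
```

```text
-0.125 1.0 [[152.0, 430.0], [410.0, 488.0], [386.0, 398.0], [104.0, 336.0], [262.0, 415.0]]
-0.125 1.1 [[152.0, 430.0], [410.0, 488.0], [394.0, 371.0], [112.0, 310.0], [266.0, 402.0]]
-0.125 1.2 [[152.0, 430.0], [410.0, 488.0], [401.0, 345.0], [121.0, 285.0], [270.0, 390.0]]
-0.118 1.0 [[147.0, 439.0], [406.0, 498.0], [381.0, 408.0], [98.0, 345.0], [257.0, 425.0]]
-0.118 1.1 [[147.0, 439.0], [406.0, 498.0], [389.0, 381.0], [107.0, 319.0], [261.0, 412.0]]
-0.118 1.2 [[147.0, 439.0], [406.0, 498.0], [397.0, 356.0], [116.0, 295.0], [265.0, 400.0]]
```

View pics/s5.png

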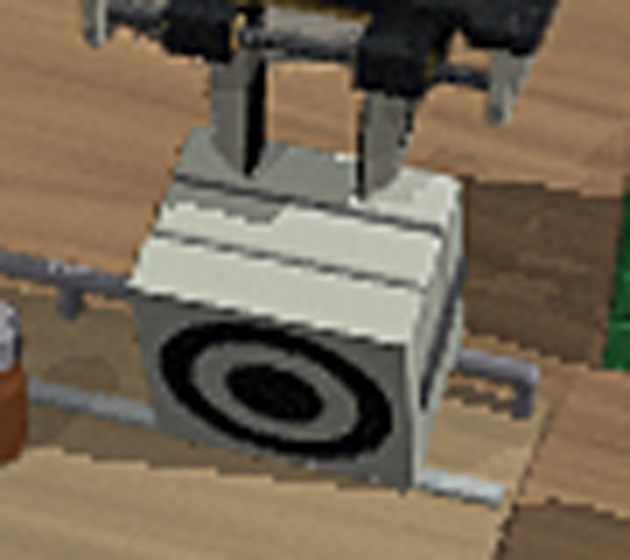

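The corners match a tilt of about 1.2 rad, leaning on the bar. I'll hold briefly, then follow the stack back down.

```bash
python3 -m inch '0 0 0 0 0.5;0 0 0 0 0.5;0 0 0 0 0.5;0 0 0 0 0.5;5 1 1 0 0.5;6 0 1 0 0.5'
python3 -m inch '9 1 0 0 0.5;9 1 0 0 0.5;9 0 -1 0 0.5;9 1 -2 0 0.5;10 1 -2 0 0.5;9 1 -3 0 0.5;9 0 -3 0 0.5;0 0 0 0 0.5'
python3 -m inch '9 1 -4 0 0.5;9 1 -4 0 0.5;8 0 -5 0 0.5;8 1 -5 0 0.5;7 1 -6 0 0.5;7 0 -7 0 0.5;0 0 0 0 0.5'
python3 - <<'E'
from h import *
cc=cams.read_camera("scene");im=cc["color"][60:280,120:390,::-1];cv2.imwrite("pics/s6.png",cv2.resize(im,None,fx=2.7,fy=2.7,interpolation=2))
E
```

```text
time: 6.55
tool_pos: [0.4113, 0.1671, 0.3308]
tool_rot: [1.354, 1.571, -1.717]
contact_force: [0.7, -0.3, 0.2]
opening: 0.0458
time: 7.22
tool_pos: [0.4787, 0.172, 0.3212]
tool_rot: [-3.059, 1.562, 0.152]
contact_force: [4.9, -0.6, 12.2]
opening: 0.0457
time: 7.8
tool_pos: [0.5268, 0.176, 0.2893]
tool_rot: [-3.067, 1.561, 0.144]
contact_force: [8.7, 0.5, 7.0]
opening: 0.0459
```

View pics/s6.png

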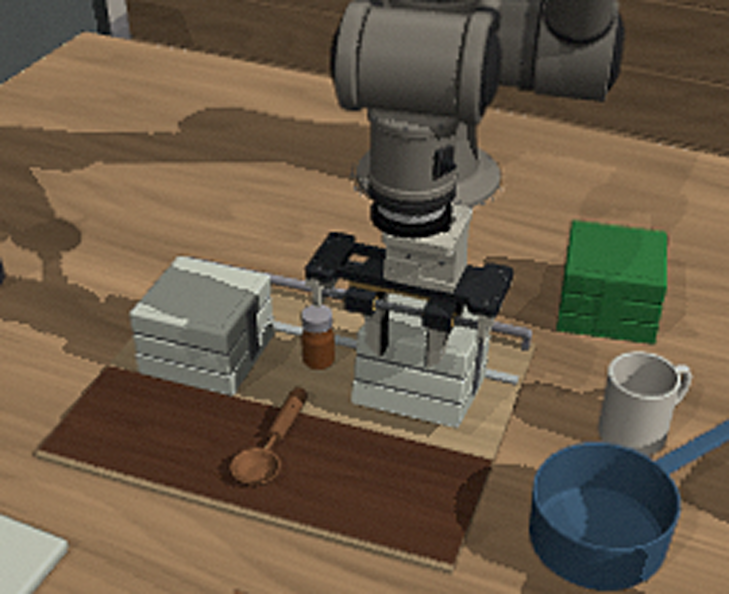

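The stack followed the fingers down and is nearly flat. I'll finish the arc and back off.

```bash
python3 -m inch '6 0 -7 0 0.5;5 1 -7 0 0.5;4 0 -7 0 0.5;3 0 -2 0 0.5;4 0 0 0 0.5;4 0 0 0 0.5;5 0 0 0 0.5;5 0 0 0 0.5'
python3 -m inch '15 0 0 0 0.5;15 0 20 0 0.5;0 0 40 0 0.5;0 0 40 0 0.5;0 0 0 0 0.5'
python3 - <<'E'
from h import *
cc=cams.read_camera("scene");im=cc["color"][60:280,120:390,::-1];cv2.imwrite("pics/s7.png",cv2.resize(im,None,fx=2.7,fy=2.7,interpolation=2))
print(readout.observe()["tool_pos"])
E
```

```text
time: 8.52
tool_pos: [0.5592, 0.1769, 0.265]
tool_rot: [0.116, 1.569, -2.956]
contact_force: [0.5, -0.4, 0.0]
opening: 0.0461
time: 8.93
tool_pos: [0.5906, 0.1772, 0.3738]
tool_rot: [-3.045, 1.558, 0.167]
contact_force: [0.7, 0.3, 1.1]
opening: 0.0458
[0.58998825 0.17711746 0.3702654 ]
```

View pics/s7.png

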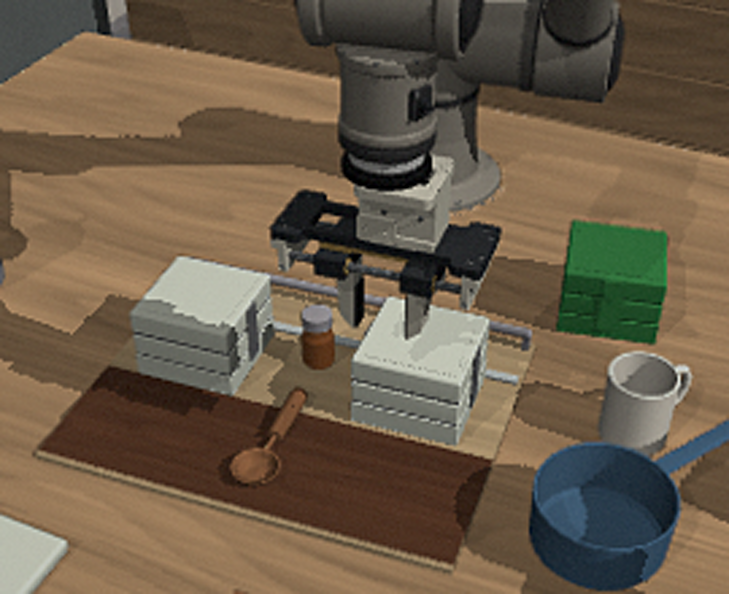

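The left stack is flat. Now the right one.

```bash
python3 -m inch '2 -36 0 0 0.5;2 -36 0 0 0.5;2 -36 0 0 0.5;2 -36 0 0 0.5;1 -36 0 0 0.5;1 -36 0 0 0.5;0 -38 0 0 0.5;0 0 0 0 0.5'
python3 -m inch '0 0 -34 0 0.5;0 0 -34 0 0.5;0 0 -34 0 0.5;-6 0 0 0 0.5;-6 0 0 0 0.5;-4 0 0 0 0.5;0 0 0 0 0.5'
```

```text
time: 9.65
tool_pos: [0.5987, -0.0832, 0.3642]
tool_rot: [0.68, 1.568, -2.398]
contact_force: [0.0, -0.1, -0.4]
opening: 0.0459
time: 10.23
tool_pos: [0.5828, -0.0769, 0.266]
tool_rot: [2.772, 1.568, -0.3]
contact_force: [-0.1, -0.2, 0.5]
opening: 0.0459
```

```bash
python3 -m inch '-6 0 0 0 0.5;-6 0 0 0 0.5;-4 0 0 0 0.5;0 0 0 0 0.5'
python3 -m inch '-4 0 0 0 0.5;0 0 0 0 0.5'
python3 -m inch '-4 -1 0 0 0.5;0 0 0 0 0.5'
```

```text
time: 10.57
tool_pos: [0.5669, -0.0771, 0.2651]
tool_rot: [2.808, 1.568, -0.264]
contact_force: [2.5, -0.5, 0.7]
opening: 0.0462
time: 10.73
tool_pos: [0.5643, -0.0771, 0.2655]
tool_rot: [2.93, 1.563, -0.142]
contact_force: [6.5, 2.1, 3.2]
opening: 0.0461
time: 10.9
tool_pos: [0.562, -0.0776, 0.2669]
tool_rot: [3.036, 1.556, -0.037]
contact_force: [13.5, 6.4, 8.2]
opening: 0.0459
```

```bash
python3 -m inch '-4 0 8 0 0.5;-6 -1 7 0 0.5;-6 0 7 0 0.5;-7 0 7 0 0.5;-7 -1 6 0 0.5;0 0 0 0 0.5'
python3 - <<'E'
from h import *
cc=cams.read_camera("scene");im=cc["color"][60:280,120:390,::-1];cv2.imwrite("pics/r2.png",cv2.resize(im,None,fx=2.7,fy=2.7,interpolation=2))
E
```

```text
time: 11.4
tool_pos: [0.5297, -0.0799, 0.3016]
tool_rot: [2.941, 1.563, -0.131]
contact_force: [7.4, 3.1, 6.9]
opening: 0.0458
```

View pics/r2.png

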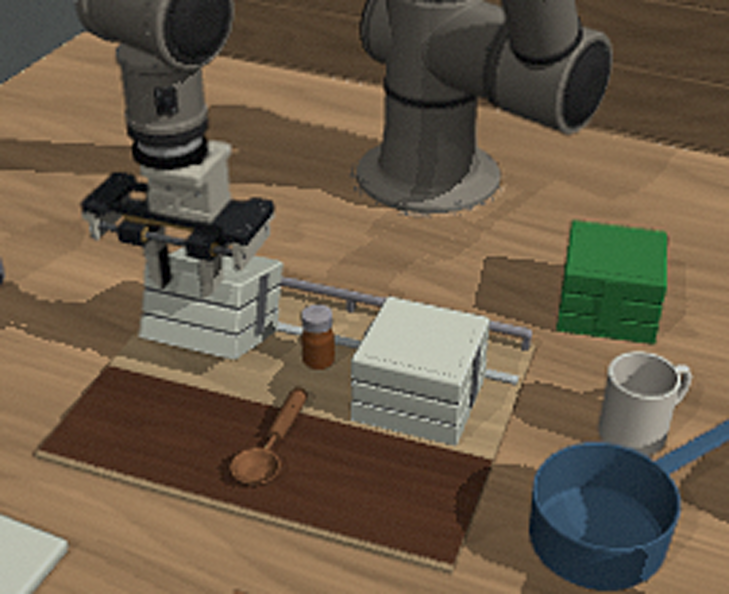

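The right stack is tipping well. I'll carry on.

```bash
python3 -m inch '-8 -1 5 0 0.5;-8 0 5 0 0.5;-9 -1 4 0 0.5;-9 -1 4 0 0.5;-9 0 3 0 0.5;-9 -1 3 0 0.5;-10 -1 2 0 0.5;0 0 0 0 0.5'
python3 -m inch '-9 -1 2 0 0.5;-9 0 1 0 0.5;-9 -1 0 0 0.5;-9 -1 0 0 0.5;-5 0 -1 0 0.5;-4 0 -1 0 0.5;0 0 0 0 0.5;0 0 0 0 0.5'
python3 - <<'E'
from h import *
cc=cams.read_camera("scene");im=cc["color"][60:280,120:390,::-1];cv2.imwrite("pics/r4.png",cv2.resize(im,None,fx=2.7,fy=2.7,interpolation=2))
y=0.0704;R=np.array([[np.cos(y),-np.sin(y)],[np.sin(y),np.cos(y)]]);B=np.array([.5512,.0481])
for px in (-.125,-.118):
  for th in (1.0,1.1,1.2):
    P=[list(B+R@[px+.12*a*np.cos(th),-.127+b])+[.008+.12*a*np.sin(th)] for a,b in((0,-.06),(0,.06),(1,.06),(1,-.06),(.5,0))]
    print(px,th,((proj(cc,P)-[120,60])*2.7).round().tolist())
E
```

```text
time: 12.12
tool_pos: [0.4669, -0.085, 0.3275]
tool_rot: [2.862, 1.565, -0.211]
contact_force: [4.6, 2.0, 14.5]
opening: 0.046
time: 12.78
tool_pos: [0.4218, -0.0882, 0.3273]
tool_rot: [2.409, 1.569, -0.663]
contact_force: [-1.2, -0.1, 15.5]
opening: 0.0458
-0.125 1.0 [[186.0, 310.0], [275.0, 330.0], [247.0, 293.0], [150.0, 272.0], [215.0, 302.0]]
-0.125 1.1 [[186.0, 310.0], [275.0, 330.0], [250.0, 283.0], [154.0, 262.0], [216.0, 297.0]]
-0.125 1.2 [[186.0, 310.0], [275.0, 330.0], [254.0, 274.0], [158.0, 254.0], [218.0, 293.0]]
-0.118 1.0 [[183.0, 313.0], [273.0, 334.0], [244.0, 296.0], [147.0, 275.0], [212.0, 305.0]]
-0.118 1.1 [[183.0, 313.0], [273.0, 334.0], [248.0, 287.0], [151.0, 266.0], [214.0, 301.0]]
-0.118 1.2 [[183.0, 313.0], [273.0, 334.0], [252.0, 278.0], [155.0, 257.0], [216.0, 296.0]]
```

View pics/r4.png

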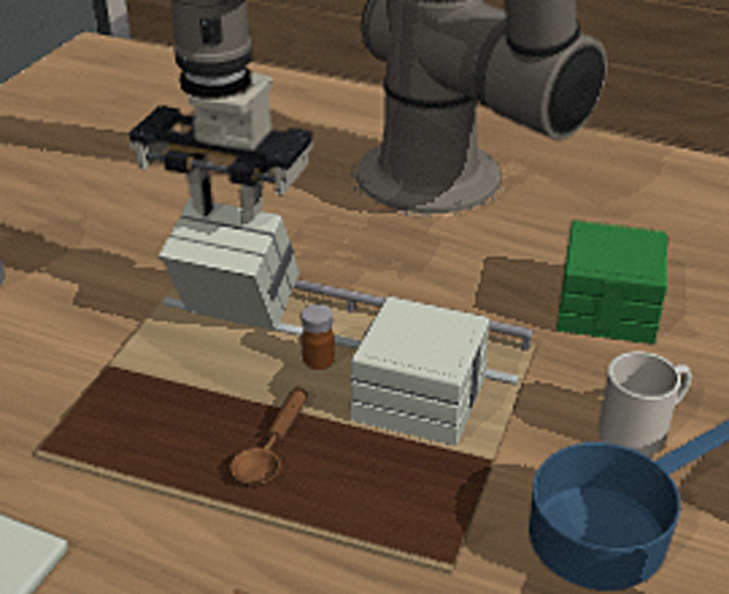

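The underside is blank and the tilt is about 1.2 rad. I'll ease the downward press slightly and hold.

```bash
python3 -m inch '-3 0 2 0 0.5;0 0 0 0 0.5;0 0 0 0 0.5;0 0 0 0 0.5;0 0 0 0 0.5;0 0 0 0 0.5'
python3 - <<'E'
from h import *
cc=cams.read_camera("scene");im=cc["color"][60:280,120:390,::-1];im=im[50:140,:150];cv2.imwrite("pics/r5.png",cv2.resize(im,None,fx=5,fy=5,interpolation=2))
y=0.0704;R=np.array([[np.cos(y),-np.sin(y)],[np.sin(y),np.cos(y)]]);B=np.array([.5512,.0481])
for px in (-.125,-.118):
  for th in (1.0,1.1,1.2):
    P=[list(B+R@[px+.12*a*np.cos(th),-.127+b])+[.008+.12*a*np.sin(th)] for a,b in((0,-.06),(0,.06),(1,.06),(1,-.06))]
    print(px,th,((proj(cc,P)-[120,110])*5).round().tolist())
E
```

```text
time: 13.33
tool_pos: [0.4191, -0.0881, 0.3279]
tool_rot: [0.908, 1.571, -2.164]
contact_force: [0.4, -0.1, 6.2]
opening: 0.0463
-0.125 1.0 [[344.0, 324.0], [509.0, 362.0], [457.0, 292.0], [278.0, 253.0]]
-0.125 1.1 [[344.0, 324.0], [509.0, 362.0], [464.0, 274.0], [285.0, 236.0]]
-0.125 1.2 [[344.0, 324.0], [509.0, 362.0], [471.0, 258.0], [293.0, 220.0]]
-0.118 1.0 [[339.0, 330.0], [505.0, 368.0], [452.0, 299.0], [273.0, 259.0]]
-0.118 1.1 [[339.0, 330.0], [505.0, 368.0], [459.0, 281.0], [280.0, 242.0]]
-0.118 1.2 [[339.0, 330.0], [505.0, 368.0], [466.0, 264.0], [288.0, 226.0]]
```

View pics/r5.png

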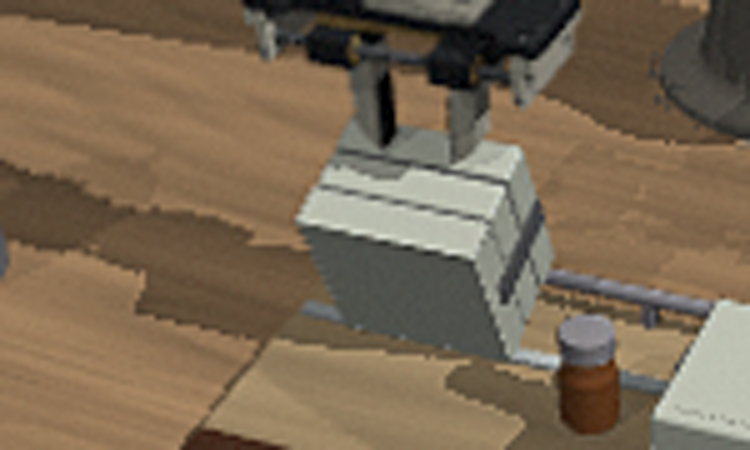

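The right stack is at about 1.2 rad with a blank underside. Now I'll let it back down.

```bash
python3 -m inch '3 0 0 0 0.5;4 0 1 0 0.5;5 0 1 0 0.5;9 1 0 0 0.5;9 1 0 0 0.5;9 0 -1 0 0.5;9 1 -2 0 0.5'
python3 -m inch '10 1 -2 0 0.5;9 1 -3 0 0.5;9 0 -3 0 0.5;9 1 -4 0 0.5;9 1 -4 0 0.5;8 0 -5 0 0.5;8 1 -5 0 0.5;7 1 -6 0 0.5'
python3 -m inch '7 0 -7 0 0.5;6 0 -7 0 0.5;6 1 -7 0 0.5;4 0 -8 0 0.5;4 1 0 0 0.5;4 0 0 0 0.5;5 0 0 0 0.5;5 0 0 0 0.5'
python3 -m inch '15 0 0 0 0.5;15 0 20 0 0.5;0 0 40 0 0.5;0 0 40 0 0.5;0 0 0 0 0.5'
python3 - <<'E'
from h import *
cc=cams.read_camera("scene");im=cc["color"][60:280,120:390,::-1];cv2.imwrite("pics/r7.png",cv2.resize(im,None,fx=2.7,fy=2.7,interpolation=2))
print(readout.observe()["tool_pos"])
E
```

```text
time: 13.97
tool_pos: [0.4685, -0.0849, 0.3278]
tool_rot: [3.037, 1.567, -0.035]
contact_force: [2.5, 2.8, 15.9]
opening: 0.0456
time: 14.63
tool_pos: [0.5382, -0.0791, 0.2955]
tool_rot: [2.846, 1.564, -0.226]
contact_force: [7.2, -1.1, 6.1]
opening: 0.0461
time: 15.3
tool_pos: [0.577, -0.0769, 0.265]
tool_rot: [-0.237, 1.569, 2.974]
contact_force: [0.1, -0.0, -0.6]
opening: 0.0455
time: 15.72
tool_pos: [0.6085, -0.0773, 0.3738]
tool_rot: [2.814, 1.558, -0.258]
contact_force: [0.5, -0.6, 0.2]
opening: 0.0458
[ 0.60787684 -0.07721238  0.37029194]
```

View pics/r7.png

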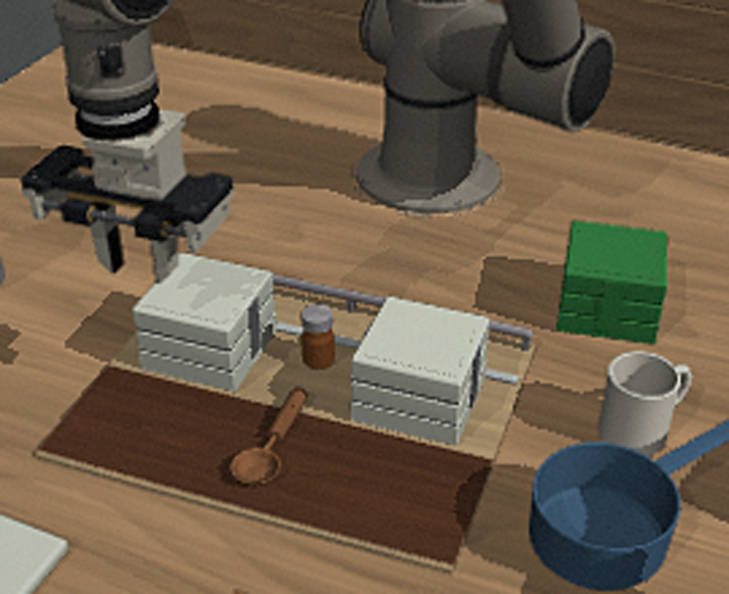

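Both stacks are flat. Next I'll go to the rail side of the left, stamped stack.

```bash
python3 -m inch '-26 27 0 0 0.5;-26 27 0 0 0.5;-26 27 0 0 0.5;-26 27 0 0 0.5;-26 27 0 0 0.5;-26 27 0 0 0.5;-26 27 0 0 0.5;-26 27 0 0 0.5'
python3 -m inch '-25 27 0 0 0.5;0 0 -37 0 0.5;0 0 -37 0 0.5;0 0 -37 0 0.5;0 0 -36 0 0.5;0 0 0 0 0.5;0 0 0 0 0.5'
python3 - <<'E'
from h import *
c=cams.read_camera("top")
for s in stacks(c):print(s)
im=c["color"][100:230,180:350,::-1]
cv2.imwrite("pics/p1.png",cv2.resize(im,None,fx=4.5,fy=4.5,interpolation=2))
E
```

```text
time: 16.43
tool_pos: [0.3972, 0.1398, 0.3648]
tool_rot: [0.098, 1.569, -2.974]
contact_force: [0.2, 0.8, 0.1]
opening: 0.0459
time: 17.02
tool_pos: [0.3733, 0.1658, 0.2174]
tool_rot: [0.176, 1.564, -2.896]
contact_force: [0.6, 0.0, 0.9]
opening: 0.0461
(((493.7780456542969, 174.43048095703125), (82.44873809814453, 118.166259765625), 5.076135158538818), 629.0, (214, 161, 33, 24))
(((494.23931884765625, -81.87496948242188), (118.47384643554688, 123.42589569091797), 4.259966850280762), 1004.5, (283, 158, 35, 33))
```

View pics/p1.png

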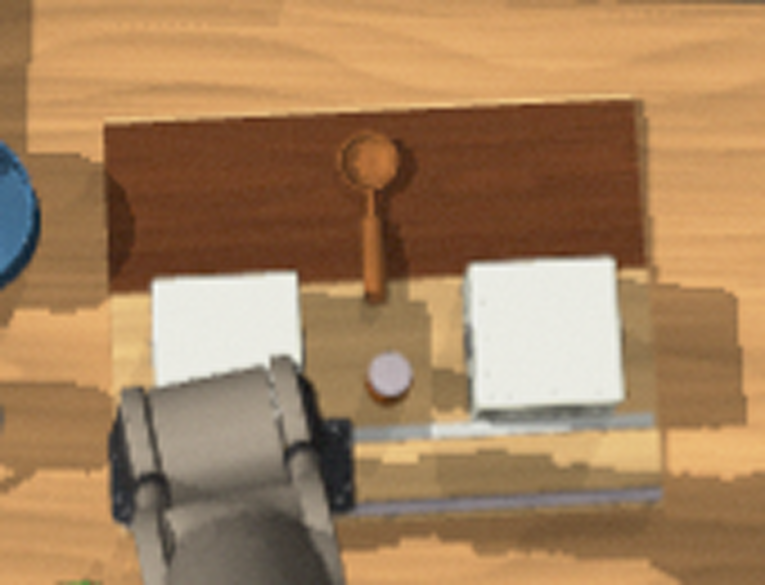

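```bash
python3 -m inch '12 1 2 0 0.5;12 1 0 0 0.5;6 0 0 0 0.5;4 0 0 0 0.5;4 1 0 0 0.5;4 0 0 0 0.5'
python3 -m inch '6 0 0 0 0.5;6 1 0 0 0.5;6 0 0 0 0.5;6 1 0 0 0.5;6 0 0 0 0.5;6 1 0 0 0.5;6 0 0 0 0.5;6 0 0 0 0.5'
python3 -m inch '6 1 0 0 0.5;6 0 0 0 0.5;6 1 0 0 0.5;6 0 0 0 0.5;6 1 0 0 0.5;6 0 0 0 0.5;6 1 0 0 0.5;6 0 0 0 0.5'
python3 -m inch '6 0 0 0 0.5;6 1 0 0 0.5;6 0 0 0 0.5;3 0 0 0 0.5;0 0 0 0 0.5'
python3 - <<'E'
from h import *
c=cams.read_camera("top")
for s in stacks(c):print(s)
im=c["color"][100:230,180:350,::-1]
cv2.imwrite("pics/p2.png",cv2.resize(im,None,fx=4.5,fy=4.5,interpolation=2))
E
```

```text
time: 17.57
tool_pos: [0.4157, 0.169, 0.2214]
tool_rot: [0.19, 1.57, -2.882]
contact_force: [-3.5, 0.0, 2.9]
opening: 0.0456
time: 18.23
tool_pos: [0.4647, 0.172, 0.2206]
tool_rot: [0.711, 1.571, -2.361]
contact_force: [-2.6, -1.3, 1.2]
opening: 0.046
time: 18.9
tool_pos: [0.5126, 0.1761, 0.2206]
tool_rot: [1.439, 1.571, -1.633]
contact_force: [-1.6, 0.5, -1.0]
opening: 0.046
time: 19.32
tool_pos: [0.5339, 0.177, 0.2209]
tool_rot: [-3.134, 1.569, 0.078]
contact_force: [-0.2, -0.2, -0.9]
opening: 0.0459
(((493.033203125, -83.55416870117188), (117.79705047607422, 117.05442810058594), 1.4405876398086548), 940.5, (285, 158, 33, 33))
```

View pics/p2.png

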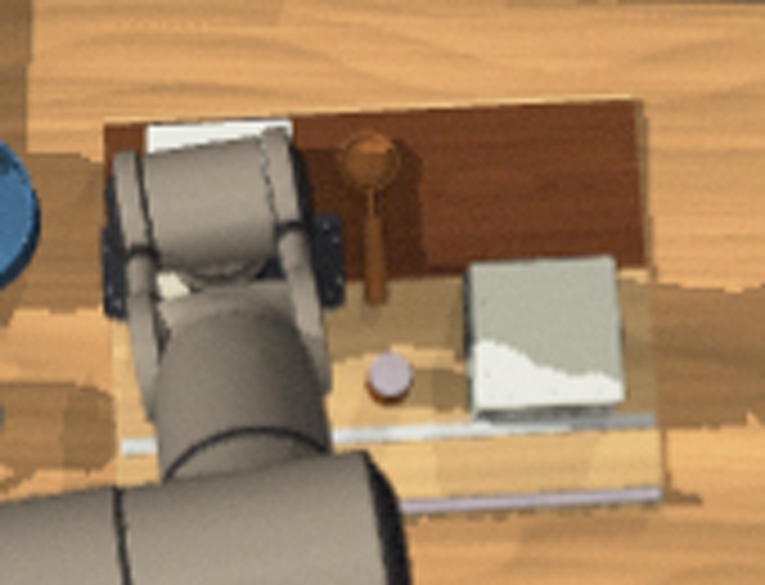

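```bash
python3 - <<'E'
from h import *
c=cams.read_camera("top")
f=lambda l:np.array(l,float)/4.5+[180,100]-0.4
y=0.0704;R=np.array([[np.cos(y),-np.sin(y)],[np.sin(y),np.cos(y)]]);B=np.array([.5512,.0481])
print((cast(c,f([(148,126),(292,121)]),.098)[:,:2]-B)@R)
E
```

```text
[[0.12109344 0.18689083]
 [0.11943712 0.06892121]]
```

The far edge is at board x of about 0.120, so the centre is at about 0.060. It needs about 14 mm more.

```bash
python3 -m inch '5 0 0 0 0.5;5 0 0 0 0.5;4 1 0 0 0.5;0 0 0 0 0.5;0 0 0 0 0.5'
python3 -m inch '-10 -1 0 0 0.5;-25 -1 0 0 0.5;-25 -1 0 0 0.5;-25 -2 0 0 0.5;-25 -2 0 0 0.5;0 0 38 0 0.5;0 0 38 0 0.5;0 0 38 0 0.5'
python3 -m inch '-6 0 38 0 0.5;-16 -30 20 0 0.5;-10 -35 0 0 0.5;0 -38 0 0 0.5;0 -38 0 0 0.5;0 -38 0 0 0.5;0 -38 0 0 0.5;0 0 0 0 0.5'
python3 - <<'E'
from h import *
c=cams.read_camera("top")
y=0.0704;R=np.array([[np.cos(y),-np.sin(y)],[np.sin(y),np.cos(y)]]);B=np.array([.5512,.0481])
for s in stacks(c):print(s,R.T@(np.array(s[0][0])/1000-B))
im=c["color"][100:230,180:350,::-1]
cv2.imwrite("pics/p3.png",cv2.resize(im,None,fx=4.5,fy=4.5,interpolation=2))
cc=cams.read_camera("scene");im=cc["color"][60:280,120:390,::-1];cv2.imwrite("pics/p3s.png",cv2.resize(im,None,fx=2.7,fy=2.7,interpolation=2))
E
```

```text
time: 19.83
tool_pos: [0.5475, 0.178, 0.2208]
tool_rot: [-3.125, 1.57, 0.086]
contact_force: [-0.2, 0.4, -0.2]
opening: 0.0459
time: 20.5
tool_pos: [0.4364, 0.1709, 0.3361]
tool_rot: [0.292, 1.57, -2.78]
contact_force: [1.2, 0.4, -0.1]
opening: 0.0459
time: 21.17
tool_pos: [0.4051, -0.0512, 0.3932]
tool_rot: [2.089, 1.567, -0.989]
contact_force: [1.0, -0.1, 0.3]
opening: 0.0458
(((617.4673461914062, 182.55142211914062), (119.92964935302734, 114.2545394897461), 2.01062273979187), 941.0, (213, 123, 32, 33)) [0.07556076 0.12945701]
```

View pics/p3.png

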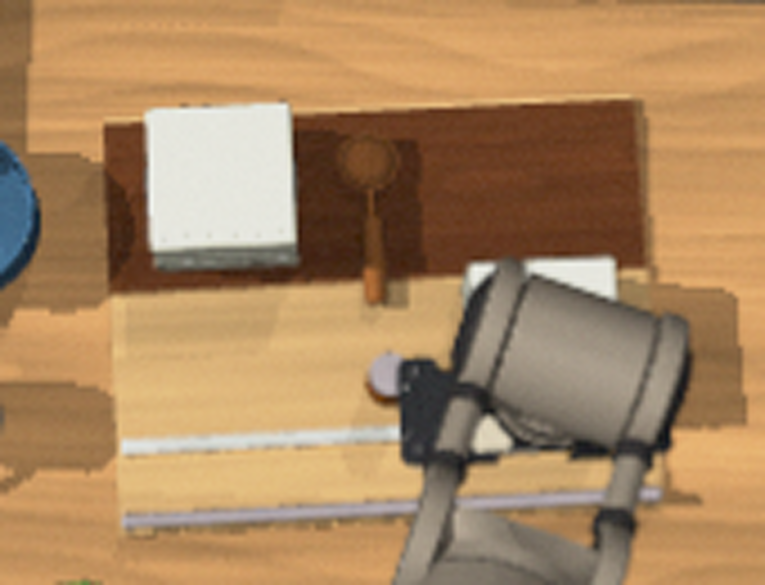

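View pics/p3s.png

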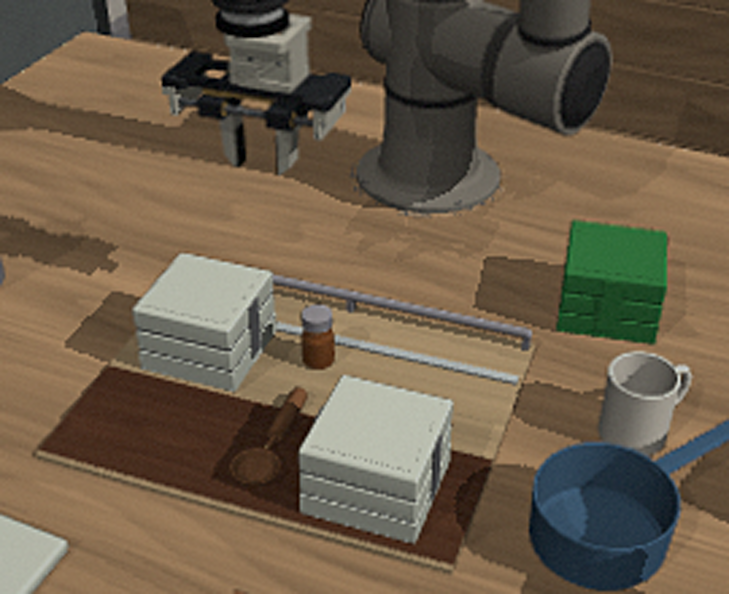

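The stamped stack is centred on the strip, at board x 0.0756 m against a target of 0.075 m. The plain one is flat at the rail, the bystanders haven't moved, and the gripper is clear.

```bash
python3 -c "
from cell import workorder;print(workorder.hand_in())"
```

```text
the job is handed in; nothing more can be done
None
```

I tipped both stacks, pushed the stamped one onto the dark strip, and handed the job in at about 21 s. No verdict came back.

- **Left stack:** it leaned on the bar at about 1.2 rad. Its underside showed the ring and dot, so it is the stamped one. It followed the fingers back down flat.
- **Right stack:** it also leaned at about 1.2 rad and showed a blank underside, then followed the fingers back down flat.
- **Stamped stack at the end:** I pushed it straight away from the rail with the fingertips. The top camera put its centre at board x 75.6 mm (strip centre line at 75 mm) and y 129 mm, about 0.035 rad off the board's axes.
- **Plain stack at the end:** it stood flat at the rail with its centre at about board x −66 mm. I measured that before the push, because the arm partly covered it in the last top view. The last scene view showed it unmoved.
- **Bystanders and gripper:** the jar, spoon, saucepan and mug looked unmoved in the last pictures. The percolator and funnel were outside those crops and I did not check them again, though the arm never went near them. The gripper was clear of everything.

No check failed. The last tilt and position figures come from camera measurements, good to a few millimetres.

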